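# Take the loaded board out of the drawer and hold it up level

### The arm

A 7-joint arm with a two-finger parallel gripper is mounted at the origin on the work surface. World frame = base frame: x ahead of the robot, y to its left, z up, the work surface at z = 0. Lengths are in m, angles in rad, forces in N, time in s.
With the tool pointing down it reaches from about 0.425 to 0.925 m from the base axis. Payload 6.8 kg.
Tool frame: the origin (TCP) lies on the mounting face of the last link; the fingertips stand 173 mm ahead of it and the grasp point (between the pads) lies 155 mm ahead of it; z points along the fingers, y is the line along which they close (so a half turn about z gives the same grasp; the last joint's range is limited). The gripper opens to 85 mm and grips with 20 to 120 N. Pads are 22 mm wide; open, the fingers measure 114 mm over their backs; the gripper's body (76 mm by 85 mm) begins 54 mm behind the grasp point. The pads swing forward as they close: fully open they stand 13 mm farther back than shut.
Start: joints at [-1.407, 0.477, 0.022, 1.555, -0.011, 1.109, -0.083], TCP at [0.181, 0.65, 0.405] pointing down, gripper open.
Joint ranges: [-2.96, 2.96], [-0.34, 2.1], [-1.41, 1.46], [0.24, 2.44], [-1.37, 4.51], [0.17, 1.92], [-2.96, 2.96]. Speed limits (rad/s): [2.39, 2.39, 3.14, 3.14, 3.14, 3.14, 3.14].

### API

Orientations are given as a rotation vector (axis times angle).
In Python, from bench import r gives the robot as it stands.
- The arm moves only by the tool arm_command, never from a script. Its argument "plan" is a list of rows, each an object of numbers: "claw": the closure, from 0 (fully open) to 1 (shut); "tx", "ty", "tz": the shift along the tool's x, y, z in m; "ax", "ay", "az": the turn, a rotation vector about the tool's x, y, z in degrees. A call has exactly 10 rows; each row shifts and turns the commanded pose from where the row before left it, along the tool's axes as they then stand; what a row does not reach is not made up. A row lasts 1/12 s, in which the tool goes at most 41.7 mm and 7.16 degrees, less where a joint would pass 70% of its speed; a pose out of reach is approached as far as the arm can. A call is refused whole if a number of a shift passes 0.0417 or a number of a turn 7.16, either way. A call with a gripper value outside its range is refused whole. The fingers move at their own pace and stop on an object; "squeeze" is the grip in N (left out, the last holds). Time passes only in rows, so rows that do not move let the fingers close, or fill a call up. It gives the time, the measured TCP pose, the force, the opening and the grip force at its end, in the units of the state.
- r.get_obs(): the state, without advancing time (a new reading comes with each control period).
- r.grab_frame(name): name is "scene" or "top"; returns the picture (420x560x3 uint8, red, green, blue); there is no depth.
- r.camera_model(name): a dict with "fx", "fy", "cx", "cy" (pixels), "position" and "orientation" of the camera in the world. Camera axes: x right, y up, looking along -z (the intrinsics and any distortion apply to the point x, -y, -z); pixel columns grow to the right and rows downward; lengths in m; the calibration is good to about 2 mm. A picture is of the moment at which its call begins. camera_model takes no time and is no camera call.
- r.hand_in(): hands the job in; it is judged then, once.
Trained networks look in the newest picture that a camera, given by its name, has taken for a name from the list of things; names that differ only in an ending like _2 or _b are one class to them, and where a whole thing is asked for, a point or a joint stands for the part that bears it (a point fixed in the world has none). Each returns a list of dicts, best first, with "confidence" (0 to 1); they miss things now and then, are a little off and sometimes report something else, mostly with a low value. They report only what shows in the picture. A call takes as long as a camera call.
- r.boxes_of(target, camera): "location" ([x, y, z] in m, in the coordinates of the camera as it stood for that picture, good to about 4 mm: the middle of the surface that is visible of it).
- r.tip_of(target, camera): "location" ([x, y, z] in m, in the coordinates of the camera as it stood for that picture, good to about 4 mm: a listed point, or the origin of a listed thing).
The state is a dict: "clock": time; "joints": joint angles; "qvel": joint speeds; "tau": joint torques, N m; "tcp_pos": TCP position; "orientation": TCP orientation; "contact_force": force on the tool from outside, world axes, zero at the start; "moment": the same for the moment, N m; "grip_width": finger opening in m; "gripper_force": force on a finger pad.
Only numpy, scipy, OpenCV 4.12 (cv2) and the standard library are available. Lean on these libraries where they do the work, as an engineer would, in place of code of your own. Each camera call takes 0.05 s, during which the arm holds its last target. There are 200 camera calls.

### The job

The board whose two tall parts only stand in place, not yet soldered, has to be looked at before it is soldered: it lies in its aluminium carrier in the top drawer of the steel cabinet, beside a carrier with a bare board. Pull that drawer gently out to its stop, lift the loaded carrier out without tilting it or shifting the parts, and finish while holding it in the gripper, steady and level over the open drawer, about 10 cm above the level of the cabinet's top. Leave the bare board lying in the drawer, the lower drawer shut and the other things on the bench undisturbed.

Things in the scene. Friction and masses are not known exactly. Their poses are not given: they have to be found in the camera images.
- cabinet: Beige steel drawer unit, fixed, 300 deep (its x) x 340 wide (its y) x 170 high, two grey drawers one above the other that open towards its own -x. Origin: middle of its lower front edge, on the bench, its x pointing into the cabinet (its top is 170 above). A multimeter and small boxes lie on the back half of its top, up to 40 high; the front half is empty.
- top_drawer (a joint): Travel of the top drawer in m: 0 shut, 0.175 at its stop; may start up to 20 mm open. It moves along the cabinet's -x with about 2 N, stays where it is left; the stop is hard.
- drawer_handle (a point): Middle of the top drawer's steel bar handle, on the bar's axis; moves with the drawer; axes as the cabinet's. Round bar 11 thick, 120 long, level along the cabinet's y, 40 before the drawer's face (34 free behind it), its axis 35 below the cabinet's top, 135 above the bench; two 8 mm posts 52 either side of the middle.
- drawer_floor (a point): Point on the top drawer's floor (96 above the bench) midway between the carriers' usual places; moves with the drawer; axes as the cabinet's. The drawer is 306 wide inside; side walls rise 54 above this floor, the front 64; the front's inside is 71 before (-x) this point, a foam block 38 high fills the back from 106 behind it.
- carrier: Loaded carrier in the left or right half of the top drawer: aluminium frame 110 (its x) x 60 (its y), solid side rails 20 high, 6 thick along the long sides, to be gripped across the 60; 30 free beside each. Green board between, top 14 above the underside; two tall parts on it (to 42 high). Origin: centre of underside, z up. 0.13-0.22 kg, balanced. Turned up to 7 deg to the cabinet.
- bare_carrier: The same carrier and board with nothing tall on it, in the other half of the drawer, about 150 to the side of the loaded one. Same origin and axes.
- capacitor: Blue can capacitor, 18 dia x 28 high, standing loose on the loaded board; origin: centre of its underside. 18 g.
- transformer: Small transformer, dark core and copper and yellow winding, 26 x 26 x 24 high, standing loose on the loaded board; origin: centre of its underside. 45 g.
- cap_place (a point): The capacitor's place on the loaded board: on the board's top, 24 from the carrier's middle along its -x.
- trafo_place (a point): The transformer's place on the loaded board: on the board's top, 24 from the carrier's middle along its +x.
- lower_drawer (a joint): Travel of the lower drawer in m, 0 shut; it is to stay shut.
- jar_1: Glass jar with a green lid, 66 dia x 60 mm, left on the bench. Origin: its underside. A bystander.
- jar_2: Glass jar with a green lid, 66 dia x 60 mm, left on the bench. Origin: its underside. A bystander.
- parts_box: Closed flat clear box of small parts, 90 x 130 x 28 mm, right on the bench. Origin: its underside. A bystander.
- pliers: Small black-handled pliers lying flat, 125 long x 11 mm, right on the bench. Origin: its underside. A bystander.
- tweezers: Steel tweezers lying flat, 126 long x 6 mm, left on the bench. Origin: its underside. A bystander.
- solder_spool: Red spool of solder wire, 60 dia x 42 mm, right on the bench. Origin: its underside. A bystander.
- brush_pot: White pot of brushes, 72 dia x 90, brush tips up to about 220 mm, right on the bench. Origin: its underside. A bystander.

How it is judged:
By the outcome, as a careful person would: the job done as asked, in the order asked, and still so for the second after the job is handed in, while the arm keeps its last pose, push and grip.
It also fails if it takes over 54 s, if anything falls off the work surface, if the arm or the gripper's body presses on something with over 40 N, if the wrist force passes 120 N, or if a joint passes its speed limit or range.

## Working session

There is one attempt and no reset: what is moved stays moved. The work goes in short steps, Python scripts to look and compute and a tool call to move; the robot and the scene stay as the last step left them, time stands still between calls to the robot, and variables do not carry over. Pictures are saved under pics/ and viewed, at most 10 in all, crops included, and the job is handed in when it is done.

Besides the shell and the picture viewer there is one more tool, called after "Emit:" as name(argument=value, ...), one argument or row to a line, values as JSON. arm_command: Moves the arm, as the interface text tells. Its arguments: {"type":"object","properties":{"plan":{"type":"array","items":{"type":"object","properties":{"claw":{"type":"number"},"tx":{"type":"number"},"ty":{"type":"number"},"tz":{"type":"number"},"ax":{"type":"number"},"ay":{"type":"number"},"az":{"type":"number"}}}},"squeeze":{"type":"number"}},"required":["plan"]}

```bash
ls; mkdir -p pics; cat > h.py <<'E'
import numpy as np,cv2
from scipy.spatial.transform import Rotation as R
from bench import r
def cam(n):
    c=r.camera_model(n); return c
def Rc(c):
    o=np.array(c["orientation"],float)
    return R.from_rotvec(o).as_matrix() if o.size==3 else (o.reshape(3,3) if o.size==9 else R.from_quat(o).as_matrix())
def w(n,p):
    c=cam(n); return Rc(c)@np.array(p)+np.array(c["position"])
def find(t,n,f='tip_of'):
    return [(np.round(w(n,d["location"]),4).tolist(),round(d["confidence"],2)) for d in getattr(r,f)(t,n)]
def snap(n,name):
    im=r.grab_frame(n); cv2.imwrite('pics/'+name,im[:,:,::-1]); return im
def proj(n,P):
    c=cam(n); q=Rc(c).T@(np.array(P)-np.array(c["position"]))
    return c["cx"]+c["fx"]*q[0]/-q[2], c["cy"]+c["fy"]*-q[1]/-q[2]
def onz(n,u,v,z):
    c=cam(n); d=Rc(c)@np.array([(u-c["cx"])/c["fx"],-(v-c["cy"])/c["fy"],-1]); p=np.array(c["position"])
    return p+d*(z-p[2])/d[2]
E
python3 - <<'E'
from h import *
a=snap('scene','s0.png');b=snap('top','t0.png')
for n in('scene','top'):
    print(n,r.camera_model(n))
    for t in('cabinet','drawer_handle','drawer_floor','carrier','bare_carrier','capacitor','transformer','brush_pot','jar_1'):
        print(t,find(t,n)[:3])
print(r.get_obs())
E
```

```text
pics
scene {'fx': 390.2746130516014, 'fy': 390.2746130516014, 'cx': 278.4273086427552, 'cy': 212.49755459959923, 'position': array([ 1.14111317, -0.16974129,  1.06374858]), 'orientation': array([0.46295262, 0.3654613 , 1.31339693])}
cabinet []
drawer_handle [([0.6016, 0.0254, 0.1321], 0.76)]
drawer_floor []
carrier []
bare_carrier [([0.4311, -0.4404, -0.0032], 0.62)]
capacitor [([0.6051, -0.4669, -0.0039], 0.34), ([0.3952, 0.5022, -0.0019], 0.32)]
transformer [([0.6015, 0.0244, 0.1322], 0.72)]
brush_pot [([0.4716, -0.5917, -0.0047], 0.89)]
jar_1 [([0.3981, 0.5021, 0.0002], 0.91), ([0.6082, -0.4682, -0.0002], 0.69), ([0.5247, 0.4281, -0.0002], 0.56)]
top {'fx': 528.2789265210052, 'fy': 528.2789265210052, 'cx': 278.94676001082996, 'cy': 205.11983314019224, 'position': array([ 0.28111618, -0.05403734,  1.68670431]), 'orientation': array([ 0.14330429, -0.14357232, -1.56268711])}
cabinet [([0.6457, 0.0252, -0.0008], 0.9)]
drawer_handle [([0.5986, 0.0268, 0.1352], 0.79)]
drawer_floor []
carrier []
bare_carrier []
capacitor []
transformer [([0.6457, 0.0277, -0.0043], 0.57)]
brush_pot [([0.4733, -0.5902, 0.0006], 0.75)]
jar_1 [([0.5256, 0.4324, -0.0025], 0.91), ([0.3909, 0.5003, 0.0031], 0.78)]
{'clock': 1.0, 'joints': array([-1.40710336,  0.47700257,  0.02241279,  1.55542547, -0.01149433,
        1.10928562, -0.08311153]), 'qvel': array([-0.00011847,  0.00023422,  0.00048296,  0.00107869, -0.00111156,
       -0.00249299, -0.00136009]), 'tau': array([-3.59720889e-04, -5.96314001e+01,  1.60697579e+00, -2.81548387e+01,
        1.26711736e-02,  1.70110976e-03, -3.13977546e-05]), 'tcp_pos': array([0.18121579, 0.65022669, 0.40469566]), 'orientation': array([-4.25683221e-01, -3.11261722e+00, -1.23783821e-05]), 'contact_force': array([-0.68731609,  0.05416849,  0.01647676]), 'moment': array([-0.01141795, -0.00771847,  0.0150851 ]), 'gripper_force': 0.0, 'grip_width': 0.08536613977715762}
```

View pics/s0.png

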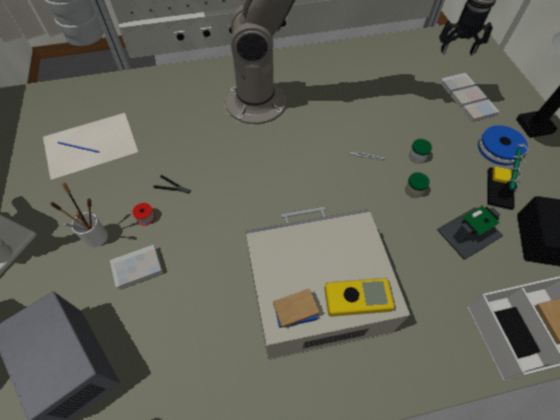

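View pics/t0.png

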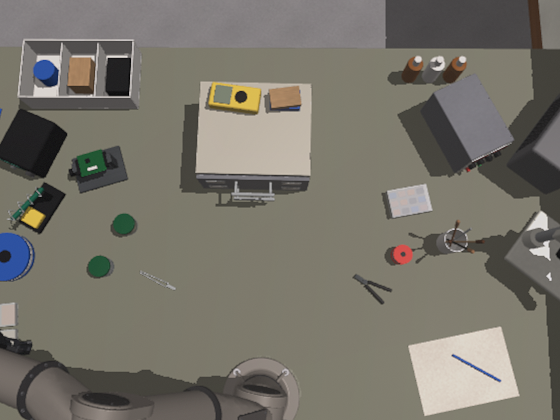

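The scene view shows the shut cabinet, with the handle at about (303,213) and the jars at (420,150) and (418,184). In the top view the cabinet top spans about (200,82) to (312,180), with the handle at (253,195). Next I need the cabinet's yaw.

```bash
cat > yaw.py <<'E'
from h import *
im=cv2.imread('pics/t0.png').astype(int)
m=((im[:,:,2]>150)&(im[:,:,2]-im[:,:,0]<60)&(im[:,:,2]-im[:,:,0]>8)).astype(np.uint8)
m[:70]=0;m[200:]=0;m[:,:180]=0;m[:,330:]=0
m=cv2.morphologyEx(m,cv2.MORPH_OPEN,np.ones((3,3),np.uint8))
c=max(cv2.findContours(m,0,2)[0],key=cv2.contourArea)
h=cv2.convexHull(c)[:,0]
P=np.array([onz('top',u,v,.17)[:2] for u,v in h],np.float32)
print(h.min(0),h.max(0),cv2.minAreaRect(P))
print(np.round(cv2.boxPoints(cv2.minAreaRect(P)),4).tolist())
for u,v in((233,195),(273,195)): print(onz('top',u,v,.135))
r.grab_frame('top')
print(find('cabinet','top'),find('drawer_handle','top'),find('top_drawer','top','boxes_of'))
E
python3 yaw.py
```

```text
[196  81] [311 174] ((0.79940265417099, 0.021514669060707092), (0.3403685390949249, 0.28784212470054626), 88.8617172241211)
[[0.6521000266075134, -0.14579999446868896], [0.9398999810218811, -0.15150000154972076], [0.9466999769210815, 0.18880000710487366], [0.6589000225067139, 0.19449999928474426]]
[0.59828687 0.084003   0.135     ]
[ 0.59869535 -0.0358963   0.135     ]
[([0.6448, 0.0251, -0.0028], 0.77)] [([0.5987, 0.0249, 0.1338], 0.64)] [([0.6379, 0.0232, 0.1396], 0.83), ([0.3325, -0.3434, 0.0105], 0.66)]
```

Emit:
arm_command(
  plan=[
    {"az": -7.1,"claw": 1},
    {"az": -7.1,"claw": 1},
    {"tx": -0.0226,"ty": -0.0308,"claw": 1},
    {"tx": -0.0226,"ty": -0.0308,"claw": 1},
    {"tx": -0.0226,"ty": -0.0308,"claw": 1},
    {"tx": -0.0226,"ty": -0.0308,"claw": 1},
    {"tx": -0.0226,"ty": -0.0308,"claw": 1},
    {"tx": -0.0226,"ty": -0.0308,"claw": 1},
    {"tx": -0.0226,"ty": -0.0308,"claw": 1},
    {"tx": -0.0226,"ty": -0.0308,"claw": 1},
  ],
)

```text
invalid input at $.plan[0]: expected keys claw, tx, ty, tz, ax, ay, az
```

Emit:
arm_command(
  plan=[
    {"tx": -0.0226,"ty": -0.0308,"claw": 1},
    {"tx": -0.0226,"ty": -0.0308,"claw": 1},
    {"tx": -0.0226,"ty": -0.0308,"claw": 1},
    {"tx": -0.0226,"ty": -0.0308,"claw": 1},
    {"tx": -0.0226,"ty": -0.0308,"claw": 1},
    {"tx": -0.0226,"ty": -0.0308,"claw": 1},
    {"tx": -0.0226,"ty": -0.0308,"claw": 1},
    {"tx": -0.0226,"ty": -0.0308,"claw": 1},
    {"tx": -0.0226,"ty": -0.0308,"claw": 1},
    {"tx": -0.0226,"ty": -0.0308,"claw": 1},
  ],
)

```text
invalid input at $.plan[0]: expected keys claw, tx, ty, tz, ax, ay, az
```

```bash
cat >> h.py <<'E'
def tgt(P,yaw):
    "shift in tool axes after turning; yaw = world angle of tool y from world y (rad)"
    o=r.get_obs(); A=R.from_rotvec(o["orientation"]); y=A.as_matrix()[:,1]
    B=np.column_stack([[-np.cos(yaw),-np.sin(yaw),0],[-np.sin(yaw),np.cos(yaw),0],[0,0,-1]])
    print('t',round(o["clock"],2),'tcp',np.round(o["tcp_pos"],4),'F',np.round(o["contact_force"],1),'M',np.round(o["moment"],2),'w',round(o["grip_width"],4),'gf',round(o["gripper_force"],1))
    print('turn',np.round(np.degrees((A.inv()*R.from_matrix(B)).as_rotvec()),2),'shift',np.round(B.T@(np.array(P)-o["tcp_pos"]),4))
E
python3 - <<'E'
from h import *
tgt([.6215,.0246,.292],-.0198)
snap('scene','s1.png')
print(find('drawer_handle','scene'),find('cabinet','scene'))
E
```

```text
t 1.2 tcp [0.1812 0.6502 0.4047] F [0.6 0.5 0.6] M [-0.02  0.03  0.05] w 0.0856 gf 0.0
turn [  0.    -0.   -14.44] shift [-0.4526 -0.6168  0.1127]
[([0.6014, 0.0259, 0.1345], 0.87)] []
```

Emit:
arm_command(
  plan=[
    {"tx": 0,"ty": 0,"tz": 0,"ax": 0,"ay": 0,"az": -7.1,"claw": 1},
    {"tx": 0,"ty": 0,"tz": 0,"ax": 0,"ay": 0,"az": -7.1,"claw": 1},
    {"tx": -0.0226,"ty": -0.0308,"tz": 0,"ax": 0,"ay": 0,"az": 0,"claw": 1},
    {"tx": -0.0226,"ty": -0.0308,"tz": 0,"ax": 0,"ay": 0,"az": 0,"claw": 1},
    {"tx": -0.0226,"ty": -0.0308,"tz": 0,"ax": 0,"ay": 0,"az": 0,"claw": 1},
    {"tx": -0.0226,"ty": -0.0308,"tz": 0,"ax": 0,"ay": 0,"az": 0,"claw": 1},
    {"tx": -0.0226,"ty": -0.0308,"tz": 0,"ax": 0,"ay": 0,"az": 0,"claw": 1},
    {"tx": -0.0226,"ty": -0.0308,"tz": 0,"ax": 0,"ay": 0,"az": 0,"claw": 1},
    {"tx": -0.0226,"ty": -0.0308,"tz": 0,"ax": 0,"ay": 0,"az": 0,"claw": 1},
    {"tx": -0.0226,"ty": -0.0308,"tz": 0,"ax": 0,"ay": 0,"az": 0,"claw": 1},
  ],
)

```text
clock: 2.18
tcp_pos: [0.3569, 0.3978, 0.405]
orientation: [0.038, 3.141, 0.001]
contact_force: [1.0, 1.7, 0.1]
grip_width: -0.0002
gripper_force: 0.0
```

Emit:
arm_command(
  plan=[
    {"tx": -0.0226,"ty": -0.0308,"tz": 0,"ax": 0,"ay": 0,"az": 0,"claw": 1},
    {"tx": -0.0226,"ty": -0.0308,"tz": 0,"ax": 0,"ay": 0,"az": 0,"claw": 1},
    {"tx": -0.0226,"ty": -0.0308,"tz": 0,"ax": 0,"ay": 0,"az": 0,"claw": 1},
    {"tx": -0.0226,"ty": -0.0308,"tz": 0,"ax": 0,"ay": 0,"az": 0,"claw": 1},
    {"tx": -0.0226,"ty": -0.0308,"tz": 0,"ax": 0,"ay": 0,"az": 0,"claw": 1},
    {"tx": -0.0226,"ty": -0.0308,"tz": 0,"ax": 0,"ay": 0,"az": 0,"claw": 1},
    {"tx": -0.0226,"ty": -0.0308,"tz": 0,"ax": 0,"ay": 0,"az": 0,"claw": 1},
    {"tx": -0.0226,"ty": -0.0308,"tz": 0,"ax": 0,"ay": 0,"az": 0,"claw": 1},
    {"tx": -0.0226,"ty": -0.0308,"tz": 0,"ax": 0,"ay": 0,"az": 0,"claw": 1},
    {"tx": -0.0226,"ty": -0.0308,"tz": 0,"ax": 0,"ay": 0,"az": 0,"claw": 1},
  ],
)

```text
clock: 3.02
tcp_pos: [0.5754, 0.0845, 0.405]
orientation: [0.037, 3.141, 0.001]
contact_force: [-1.2, 0.8, -0.2]
grip_width: 0.0002
gripper_force: 0.0
```

```bash
python3 - <<'E'
from h import *
tgt([.6215,.0246,.292],-.0198)
E
```

```text
t 3.02 tcp [0.5754 0.0845 0.405 ] F [-1.2  0.8 -0.2] M [ 0.03 -0.04  0.  ] w 0.0002 gf 0.0
turn [ 0.02  0.03 -0.23] shift [-0.0473 -0.059   0.113 ]
```

Emit:
arm_command(
  plan=[
    {"tx": -0.0235,"ty": -0.03,"tz": 0,"ax": 0,"ay": 0,"az": -0.2,"claw": 1},
    {"tx": -0.0235,"ty": -0.03,"tz": 0,"ax": 0,"ay": 0,"az": 0,"claw": 1},
    {"tx": 0,"ty": 0,"tz": 0.02,"ax": 0,"ay": 0,"az": 0,"claw": 1},
    {"tx": 0,"ty": 0,"tz": 0.02,"ax": 0,"ay": 0,"az": 0,"claw": 1},
    {"tx": 0,"ty": 0,"tz": 0.015,"ax": 0,"ay": 0,"az": 0,"claw": 1},
    {"tx": 0,"ty": 0,"tz": 0,"ax": 0,"ay": 0,"az": 0,"claw": 1},
    {"tx": 0,"ty": 0,"tz": 0,"ax": 0,"ay": 0,"az": 0,"claw": 1},
    {"tx": 0,"ty": 0,"tz": 0,"ax": 0,"ay": 0,"az": 0,"claw": 1},
    {"tx": 0,"ty": 0,"tz": 0,"ax": 0,"ay": 0,"az": 0,"claw": 1},
    {"tx": 0,"ty": 0,"tz": 0,"ax": 0,"ay": 0,"az": 0,"claw": 1},
  ],
)

```text
clock: 3.85
tcp_pos: [0.6206, 0.0253, 0.351]
orientation: [0.032, 3.139, 0.001]
contact_force: [0.7, -0.7, 1.2]
grip_width: -0.0
gripper_force: 0.0
```

```bash
python3 - <<'E'
from h import *
tgt([.6215,.0246,.292],-.0198)
a=snap('scene','s2.png');b=snap('top','t2.png')
for n in('scene','top'): print(find('drawer_handle',n),find('cabinet',n))
x=cv2.resize(a[150:290,210:400],(760,560),interpolation=2)
cv2.imwrite('pics/c2.png',x[:,:,::-1])
E
```

```text
t 3.85 tcp [0.6206 0.0253 0.351 ] F [ 0.7 -0.7  1.2] M [0.04 0.03 0.06] w -0.0 gf 0.0
turn [ 0.02  0.12 -0.03] shift [-0.0009 -0.0007  0.059 ]
[([0.6017, 0.0253, 0.1337], 0.79)] []
[] []
```

View pics/c2.png

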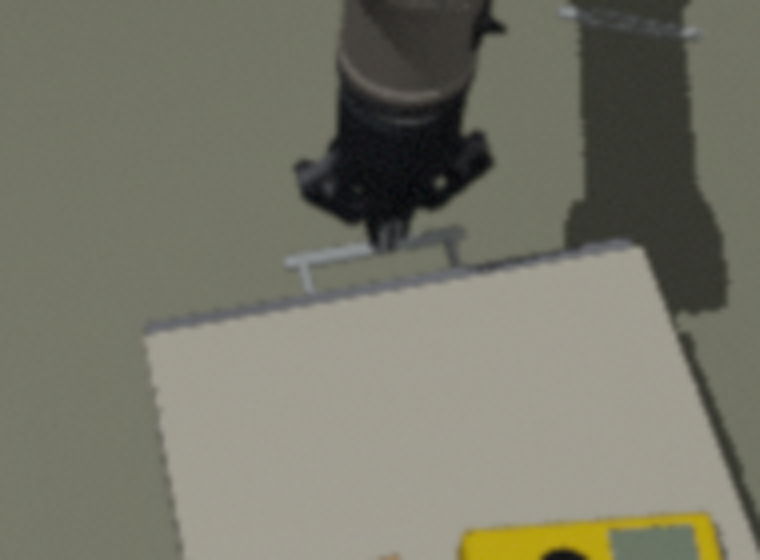

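The closed fingertips at crop (390,245) sit over the slot behind the bar, mid-handle. I'll nudge them 2 mm inward and go down.

Emit:
arm_command(
  plan=[
    {"tx": -0.002,"ty": 0,"tz": 0,"ax": 0,"ay": 0,"az": 0,"claw": 1},
    {"tx": 0,"ty": 0,"tz": 0.01,"ax": 0,"ay": 0,"az": 0,"claw": 1},
    {"tx": 0,"ty": 0,"tz": 0.01,"ax": 0,"ay": 0,"az": 0,"claw": 1},
    {"tx": 0,"ty": 0,"tz": 0.008,"ax": 0,"ay": 0,"az": 0,"claw": 1},
    {"tx": 0,"ty": 0,"tz": 0.006,"ax": 0,"ay": 0,"az": 0,"claw": 1},
    {"tx": 0,"ty": 0,"tz": 0.006,"ax": 0,"ay": 0,"az": 0,"claw": 1},
    {"tx": 0,"ty": 0,"tz": 0.006,"ax": 0,"ay": 0,"az": 0,"claw": 1},
    {"tx": 0,"ty": 0,"tz": 0,"ax": 0,"ay": 0,"az": 0,"claw": 1},
    {"tx": 0,"ty": 0,"tz": 0,"ax": 0,"ay": 0,"az": 0,"claw": 1},
    {"tx": 0,"ty": 0,"tz": 0,"ax": 0,"ay": 0,"az": 0,"claw": 1},
  ],
)

```text
clock: 4.98
tcp_pos: [0.6224, 0.0251, 0.304]
orientation: [0.032, 3.141, 0.0]
contact_force: [-0.0, 0.0, -0.2]
grip_width: -0.0001
gripper_force: 0.0
```

Emit:
arm_command(
  plan=[
    {"tx": 0,"ty": 0,"tz": 0.005,"ax": 0,"ay": 0,"az": 0,"claw": 1},
    {"tx": 0,"ty": 0,"tz": 0.005,"ax": 0,"ay": 0,"az": 0,"claw": 1},
    {"tx": 0,"ty": 0,"tz": 0.004,"ax": 0,"ay": 0,"az": 0,"claw": 1},
    {"tx": 0,"ty": 0,"tz": 0,"ax": 0,"ay": 0,"az": 0,"claw": 1},
    {"tx": 0.001,"ty": 0,"tz": 0,"ax": 0,"ay": 0,"az": 0,"claw": 1},
    {"tx": 0.001,"ty": 0,"tz": 0,"ax": 0,"ay": 0,"az": 0,"claw": 1},
    {"tx": 0.001,"ty": 0,"tz": 0,"ax": 0,"ay": 0,"az": 0,"claw": 1},
    {"tx": 0.001,"ty": 0,"tz": 0,"ax": 0,"ay": 0,"az": 0,"claw": 1},
    {"tx": 0.001,"ty": 0,"tz": 0,"ax": 0,"ay": 0,"az": 0,"claw": 1},
    {"tx": 0.001,"ty": 0,"tz": 0,"ax": 0,"ay": 0,"az": 0,"claw": 1},
  ],
)

```text
clock: 5.82
tcp_pos: [0.6164, 0.0253, 0.2899]
orientation: [0.032, 3.14, 0.0]
contact_force: [2.9, -0.9, -0.7]
grip_width: -0.0002
gripper_force: 0.9
```

Emit:
arm_command(
  plan=[
    {"tx": 0.001,"ty": 0,"tz": 0,"ax": 0,"ay": 0,"az": 0,"claw": 1},
    {"tx": 0.001,"ty": 0,"tz": 0,"ax": 0,"ay": 0,"az": 0,"claw": 1},
    {"tx": 0.001,"ty": 0,"tz": 0,"ax": 0,"ay": 0,"az": 0,"claw": 1},
    {"tx": 0.001,"ty": 0,"tz": 0,"ax": 0,"ay": 0,"az": 0,"claw": 1},
    {"tx": 0.001,"ty": 0,"tz": 0,"ax": 0,"ay": 0,"az": 0,"claw": 1},
    {"tx": 0.001,"ty": 0,"tz": 0,"ax": 0,"ay": 0,"az": 0,"claw": 1},
    {"tx": 0.002,"ty": 0,"tz": 0,"ax": 0,"ay": 0,"az": 0,"claw": 1},
    {"tx": 0.002,"ty": 0,"tz": 0,"ax": 0,"ay": 0,"az": 0,"claw": 1},
    {"tx": 0.002,"ty": 0,"tz": 0,"ax": 0,"ay": 0,"az": 0,"claw": 1},
    {"tx": 0.002,"ty": 0,"tz": 0,"ax": 0,"ay": 0,"az": 0,"claw": 1},
  ],
)

```text
clock: 6.65
tcp_pos: [0.6021, 0.0256, 0.2898]
orientation: [0.032, 3.141, 0.0]
contact_force: [1.3, -0.4, 1.0]
grip_width: -0.0002
gripper_force: 0.8
```

Emit:
arm_command(
  plan=[
    {"tx": 0.003,"ty": 0,"tz": 0,"ax": 0,"ay": 0,"az": 0,"claw": 1},
    {"tx": 0.003,"ty": 0,"tz": 0,"ax": 0,"ay": 0,"az": 0,"claw": 1},
    {"tx": 0.004,"ty": 0,"tz": 0,"ax": 0,"ay": 0,"az": 0,"claw": 1},
    {"tx": 0.004,"ty": 0,"tz": 0,"ax": 0,"ay": 0,"az": 0,"claw": 1},
    {"tx": 0.004,"ty": 0,"tz": 0,"ax": 0,"ay": 0,"az": 0,"claw": 1},
    {"tx": 0.004,"ty": 0,"tz": 0,"ax": 0,"ay": 0,"az": 0,"claw": 1},
    {"tx": 0.004,"ty": 0,"tz": 0,"ax": 0,"ay": 0,"az": 0,"claw": 1},
    {"tx": 0.004,"ty": 0,"tz": 0,"ax": 0,"ay": 0,"az": 0,"claw": 1},
    {"tx": 0.004,"ty": 0,"tz": 0,"ax": 0,"ay": 0,"az": 0,"claw": 1},
    {"tx": 0.004,"ty": 0,"tz": 0,"ax": 0,"ay": 0,"az": 0,"claw": 1},
  ],
)

```text
clock: 7.48
tcp_pos: [0.5639, 0.0264, 0.2897]
orientation: [-0.032, -3.141, -0.0]
contact_force: [1.6, -0.2, 1.0]
grip_width: 0.0001
gripper_force: 0.9
```

Emit:
arm_command(
  plan=[
    {"tx": 0.004,"ty": 0,"tz": 0,"ax": 0,"ay": 0,"az": 0,"claw": 1},
    {"tx": 0.004,"ty": 0,"tz": 0,"ax": 0,"ay": 0,"az": 0,"claw": 1},
    {"tx": 0.004,"ty": 0,"tz": 0,"ax": 0,"ay": 0,"az": 0,"claw": 1},
    {"tx": 0.004,"ty": 0,"tz": 0,"ax": 0,"ay": 0,"az": 0,"claw": 1},
    {"tx": 0.004,"ty": 0,"tz": 0,"ax": 0,"ay": 0,"az": 0,"claw": 1},
    {"tx": 0.004,"ty": 0,"tz": 0,"ax": 0,"ay": 0,"az": 0,"claw": 1},
    {"tx": 0.004,"ty": 0,"tz": 0,"ax": 0,"ay": 0,"az": 0,"claw": 1},
    {"tx": 0.004,"ty": 0,"tz": 0,"ax": 0,"ay": 0,"az": 0,"claw": 1},
    {"tx": 0.004,"ty": 0,"tz": 0,"ax": 0,"ay": 0,"az": 0,"claw": 1},
    {"tx": 0.004,"ty": 0,"tz": 0,"ax": 0,"ay": 0,"az": 0,"claw": 1},
  ],
)

```text
clock: 8.32
tcp_pos: [0.5239, 0.0272, 0.2897]
orientation: [-0.032, -3.141, -0.0]
contact_force: [1.9, -0.6, 1.1]
grip_width: 0.0006
gripper_force: 0.9
```

Emit:
arm_command(
  plan=[
    {"tx": 0.004,"ty": 0,"tz": 0,"ax": 0,"ay": 0,"az": 0,"claw": 1},
    {"tx": 0.004,"ty": 0,"tz": 0,"ax": 0,"ay": 0,"az": 0,"claw": 1},
    {"tx": 0.004,"ty": 0,"tz": 0,"ax": 0,"ay": 0,"az": 0,"claw": 1},
    {"tx": 0.004,"ty": 0,"tz": 0,"ax": 0,"ay": 0,"az": 0,"claw": 1},
    {"tx": 0.004,"ty": 0,"tz": 0,"ax": 0,"ay": 0,"az": 0,"claw": 1},
    {"tx": 0.004,"ty": 0,"tz": 0,"ax": 0,"ay": 0,"az": 0,"claw": 1},
    {"tx": 0.003,"ty": 0,"tz": 0,"ax": 0,"ay": 0,"az": 0,"claw": 1},
    {"tx": 0.003,"ty": 0,"tz": 0,"ax": 0,"ay": 0,"az": 0,"claw": 1},
    {"tx": 0.003,"ty": 0,"tz": 0,"ax": 0,"ay": 0,"az": 0,"claw": 1},
    {"tx": 0.002,"ty": 0,"tz": 0,"ax": 0,"ay": 0,"az": 0,"claw": 1},
  ],
)

```text
clock: 9.15
tcp_pos: [0.4888, 0.0279, 0.2896]
orientation: [-0.032, -3.141, -0.0]
contact_force: [1.1, -1.4, -0.0]
grip_width: 0.0004
gripper_force: 0.8
```

```bash
python3 - <<'E'
from h import *
tgt([.448,.0284,.290],-.0198)
print(r.get_obs()["joints"])
snap('scene','s3.png');b=snap('top','t3.png')
for n in('scene','top'): print(n,[find(t,n) for t in ('drawer_handle','drawer_floor','carrier','capacitor','transformer')])
E
```

```text
t 9.15 tcp [0.4888 0.0279 0.2896] F [ 1.1 -1.4 -0. ] M [-0.1  -0.29  0.04] w 0.0004 gf 0.8
turn [-0.   -0.02 -0.04] shift [ 0.0408 -0.0003 -0.0004]
[-0.39908719  0.3354772   0.25692206  2.10951112 -0.12860309  0.71135352
  1.49213722]
scene [[([0.472, 0.0257, 0.1313], 0.73)], [([0.5998, 0.0289, 0.0916], 0.97)], [([0.5995, -0.0444, 0.0932], 0.87)], [([0.577, -0.0408, 0.1095], 0.41), ([0.3979, 0.5002, 0.0009], 0.3)], [([0.6286, -0.042, 0.1052], 0.39)]]
top [[], [([0.5976, 0.0248, 0.0985], 0.68)], [([0.6029, -0.0477, 0.0941], 0.91), ([0.6247, -0.0459, 0.1066], 0.61), ([0.5965, 0.025, 0.0968], 0.51), ([0.5799, -0.0435, 0.1095], 0.26)], [([0.5797, -0.0425, 0.1093], 0.37)], [([0.6234, -0.0463, 0.1063], 0.49)]]
```

Emit:
arm_command(
  plan=[
    {"tx": 0.003,"ty": 0,"tz": 0,"ax": 0,"ay": 0,"az": 0,"claw": 1},
    {"tx": 0.003,"ty": 0,"tz": 0,"ax": 0,"ay": 0,"az": 0,"claw": 1},
    {"tx": 0.003,"ty": 0,"tz": 0,"ax": 0,"ay": 0,"az": 0,"claw": 1},
    {"tx": 0.003,"ty": 0,"tz": 0,"ax": 0,"ay": 0,"az": 0,"claw": 1},
    {"tx": 0.003,"ty": 0,"tz": 0,"ax": 0,"ay": 0,"az": 0,"claw": 1},
    {"tx": 0.003,"ty": 0,"tz": 0,"ax": 0,"ay": 0,"az": 0,"claw": 1},
    {"tx": 0.003,"ty": 0,"tz": 0,"ax": 0,"ay": 0,"az": 0,"claw": 1},
    {"tx": 0.003,"ty": 0,"tz": 0,"ax": 0,"ay": 0,"az": 0,"claw": 1},
    {"tx": 0.002,"ty": 0,"tz": 0,"ax": 0,"ay": 0,"az": 0,"claw": 1},
    {"tx": 0.001,"ty": 0,"tz": 0,"ax": 0,"ay": 0,"az": 0,"claw": 1},
  ],
)

```text
clock: 10.58
tcp_pos: [0.4619, 0.0285, 0.2897]
orientation: [-0.032, -3.141, -0.0]
contact_force: [1.4, 1.0, 0.9]
grip_width: 0.0006
gripper_force: 0.8
```

Emit:
arm_command(
  plan=[
    {"tx": 0.001,"ty": 0,"tz": 0,"ax": 0,"ay": 0,"az": 0,"claw": 1},
    {"tx": 0.001,"ty": 0,"tz": 0,"ax": 0,"ay": 0,"az": 0,"claw": 1},
    {"tx": 0.001,"ty": 0,"tz": 0,"ax": 0,"ay": 0,"az": 0,"claw": 1},
    {"tx": 0.001,"ty": 0,"tz": 0,"ax": 0,"ay": 0,"az": 0,"claw": 1},
    {"tx": 0.001,"ty": 0,"tz": 0,"ax": 0,"ay": 0,"az": 0,"claw": 1},
    {"tx": 0.001,"ty": 0,"tz": 0,"ax": 0,"ay": 0,"az": 0,"claw": 1},
    {"tx": 0.001,"ty": 0,"tz": 0,"ax": 0,"ay": 0,"az": 0,"claw": 1},
    {"tx": 0.001,"ty": 0,"tz": 0,"ax": 0,"ay": 0,"az": 0,"claw": 1},
    {"tx": 0.001,"ty": 0,"tz": 0,"ax": 0,"ay": 0,"az": 0,"claw": 1},
    {"tx": 0.001,"ty": 0,"tz": 0,"ax": 0,"ay": 0,"az": 0,"claw": 1},
  ],
)

```text
clock: 11.42
tcp_pos: [0.4522, 0.0287, 0.2897]
orientation: [-0.032, -3.141, -0.0]
contact_force: [2.1, -1.5, 1.0]
grip_width: 0.0002
gripper_force: 0.8
```

Emit:
arm_command(
  plan=[
    {"tx": 0.0005,"ty": 0,"tz": 0,"ax": 0,"ay": 0,"az": 0,"claw": 1},
    {"tx": 0.0005,"ty": 0,"tz": 0,"ax": 0,"ay": 0,"az": 0,"claw": 1},
    {"tx": 0.0005,"ty": 0,"tz": 0,"ax": 0,"ay": 0,"az": 0,"claw": 1},
    {"tx": 0.0005,"ty": 0,"tz": 0,"ax": 0,"ay": 0,"az": 0,"claw": 1},
    {"tx": 0.0005,"ty": 0,"tz": 0,"ax": 0,"ay": 0,"az": 0,"claw": 1},
    {"tx": 0.0005,"ty": 0,"tz": 0,"ax": 0,"ay": 0,"az": 0,"claw": 1},
    {"tx": 0.0005,"ty": 0,"tz": 0,"ax": 0,"ay": 0,"az": 0,"claw": 1},
    {"tx": 0.0005,"ty": 0,"tz": 0,"ax": 0,"ay": 0,"az": 0,"claw": 1},
    {"tx": 0.0005,"ty": 0,"tz": 0,"ax": 0,"ay": 0,"az": 0,"claw": 1},
    {"tx": 0,"ty": 0,"tz": 0,"ax": 0,"ay": 0,"az": 0,"claw": 1},
  ],
)

```text
clock: 12.25
tcp_pos: [0.4476, 0.0287, 0.2897]
orientation: [-0.032, -3.141, -0.0]
contact_force: [0.6, 0.5, 0.2]
grip_width: -0.0
gripper_force: 0.5
```

Emit:
arm_command(
  plan=[
    {"tx": 0.0005,"ty": 0,"tz": 0,"ax": 0,"ay": 0,"az": 0,"claw": 1},
    {"tx": 0.0005,"ty": 0,"tz": 0,"ax": 0,"ay": 0,"az": 0,"claw": 1},
    {"tx": 0.0005,"ty": 0,"tz": 0,"ax": 0,"ay": 0,"az": 0,"claw": 1},
    {"tx": 0.0005,"ty": 0,"tz": 0,"ax": 0,"ay": 0,"az": 0,"claw": 1},
    {"tx": 0.0005,"ty": 0,"tz": 0,"ax": 0,"ay": 0,"az": 0,"claw": 1},
    {"tx": 0.0005,"ty": 0,"tz": 0,"ax": 0,"ay": 0,"az": 0,"claw": 1},
    {"tx": 0,"ty": 0,"tz": 0,"ax": 0,"ay": 0,"az": 0,"claw": 1},
    {"tx": 0,"ty": 0,"tz": 0,"ax": 0,"ay": 0,"az": 0,"claw": 1},
    {"tx": 0,"ty": 0,"tz": 0,"ax": 0,"ay": 0,"az": 0,"claw": 1},
    {"tx": 0,"ty": 0,"tz": 0,"ax": 0,"ay": 0,"az": 0,"claw": 1},
  ],
)

```text
clock: 13.08
tcp_pos: [0.4447, 0.0288, 0.2896]
orientation: [-0.032, -3.141, 0.0]
contact_force: [0.5, 0.0, -0.2]
grip_width: 0.0002
gripper_force: 0.4
```

Emit:
arm_command(
  plan=[
    {"tx": 0.0005,"ty": 0,"tz": 0,"ax": 0,"ay": 0,"az": 0,"claw": 1},
    {"tx": 0.0005,"ty": 0,"tz": 0,"ax": 0,"ay": 0,"az": 0,"claw": 1},
    {"tx": 0.0005,"ty": 0,"tz": 0,"ax": 0,"ay": 0,"az": 0,"claw": 1},
    {"tx": 0.0005,"ty": 0,"tz": 0,"ax": 0,"ay": 0,"az": 0,"claw": 1},
    {"tx": 0.0005,"ty": 0,"tz": 0,"ax": 0,"ay": 0,"az": 0,"claw": 1},
    {"tx": 0.0005,"ty": 0,"tz": 0,"ax": 0,"ay": 0,"az": 0,"claw": 1},
    {"tx": 0.0005,"ty": 0,"tz": 0,"ax": 0,"ay": 0,"az": 0,"claw": 1},
    {"tx": 0.0005,"ty": 0,"tz": 0,"ax": 0,"ay": 0,"az": 0,"claw": 1},
    {"tx": 0.0005,"ty": 0,"tz": 0,"ax": 0,"ay": 0,"az": 0,"claw": 1},
    {"tx": 0.0005,"ty": 0,"tz": 0,"ax": 0,"ay": 0,"az": 0,"claw": 1},
  ],
)

```text
clock: 13.92
tcp_pos: [0.4426, 0.0289, 0.2906]
orientation: [0.032, 3.132, 0.001]
contact_force: [15.0, -1.1, -9.8]
grip_width: -0.0
gripper_force: 7.1
```

```bash
python3 - <<'E'
from h import *
tgt([.44,.0284,.290],-.0198)
print(r.get_obs()["joints"])
snap('scene','s4.png');b=snap('top','t4.png')
for n in('scene','top'): print(n,[find(t,n) for t in ('drawer_handle','drawer_floor','carrier')])
E
```

```text
t 13.92 tcp [0.4426 0.0289 0.2906] F [15.  -1.1 -9.8] M [-0.28 -3.01  0.04] w -0.0 gf 7.1
turn [ 0.03  0.51 -0.05] shift [ 0.0026 -0.0005  0.0006]
[-0.43083611  0.26297164  0.25875178  2.21213218 -0.10546836  0.66868842
  1.45173704]
scene [[([0.4328, 0.0277, 0.1321], 0.85), ([0.608, -0.4689, -0.001], 0.72)], [([0.5573, 0.0321, 0.0923], 0.8), ([0.5764, -0.049, 0.1105], 0.73)], [([0.5538, -0.0434, 0.0934], 0.66)]]
top [[], [([0.5523, 0.0259, 0.0956], 0.74), ([0.389, 0.4975, -0.0005], 0.27)], [([0.5571, -0.0458, 0.0935], 0.74)]]
```

Emit:
arm_command(
  plan=[
    {"tx": -0.002,"ty": 0,"tz": 0,"ax": 0,"ay": 0,"az": 0,"claw": 1},
    {"tx": -0.003,"ty": 0,"tz": 0,"ax": 0,"ay": 0,"az": 0,"claw": 1},
    {"tx": -0.003,"ty": 0,"tz": 0,"ax": 0,"ay": 0,"az": 0,"claw": 1},
    {"tx": 0,"ty": 0,"tz": 0,"ax": 0,"ay": 0,"az": 0,"claw": 1},
    {"tx": 0,"ty": 0,"tz": -0.01,"ax": 0,"ay": 0,"az": 0,"claw": 1},
    {"tx": 0,"ty": 0,"tz": -0.02,"ax": 0,"ay": 0,"az": 0,"claw": 1},
    {"tx": 0,"ty": 0,"tz": -0.025,"ax": 0,"ay": 0,"az": 0,"claw": 1},
    {"tx": 0,"ty": 0,"tz": -0.025,"ax": 0,"ay": 0,"az": 0,"claw": 1},
    {"tx": 0,"ty": 0,"tz": -0.02,"ax": 0,"ay": 0,"az": 0,"claw": 1},
    {"tx": 0,"ty": 0,"tz": -0.01,"ax": 0,"ay": 0,"az": 0,"claw": 1},
  ],
)

```text
clock: 15.15
tcp_pos: [0.4479, 0.0286, 0.4026]
orientation: [0.033, 3.138, 0.002]
contact_force: [0.1, 1.1, -0.5]
grip_width: 0.0004
gripper_force: 0.0
```

```bash
python3 - <<'E'
from h import *
tgt([.552,-.046,.300],-.0198)
a=snap('scene','s5.png');b=snap('top','t5.png')
for n in('scene','top'): print(n,[(t,find(t,n)) for t in ('drawer_handle','drawer_floor','carrier','bare_carrier','capacitor','transformer','cap_place','trafo_place')])
for n in('scene','top'): print(n,np.round(proj(n,[.55,-.045,.11]),0))
def crop(im,n):
    u,v=map(int,proj(n,[.54,0,.11])); return cv2.resize(im[v-55:v+55,u-70:u+70],(560,440),interpolation=2)
cv2.imwrite('pics/c5.png',crop(a,'scene')[:,:,::-1]);cv2.imwrite('pics/d5.png',crop(b,'top')[:,:,::-1])
E
```

```text
t 15.15 tcp [0.4479 0.0286 0.4026] F [ 0.1  1.1 -0.5] M [ 0.01 -0.03  0.04] w 0.0004 gf 0.0
turn [ 0.07  0.17 -0.05] shift [-0.1056 -0.0725  0.1026]
scene [('drawer_handle', [([0.4271, 0.0287, 0.1306], 0.96), ([0.4359, -0.4406, -0.0024], 0.36)]), ('drawer_floor', [([0.5541, 0.0324, 0.0944], 0.84), ([0.532, -0.0375, 0.1059], 0.54)]), ('carrier', [([0.5567, -0.0447, 0.0954], 0.79), ([0.4274, 0.0285, 0.1355], 0.28)]), ('bare_carrier', [([0.5576, 0.0979, 0.0941], 0.75)]), ('capacitor', [([0.5337, -0.0433, 0.1082], 0.46)]), ('transformer', [([0.5854, -0.044, 0.1029], 0.38)]), ('cap_place', [([0.5327, -0.042, 0.1082], 0.63)]), ('trafo_place', [([0.5761, -0.0471, 0.1122], 0.67)])]
top [('drawer_handle', []), ('drawer_floor', [([0.5528, 0.0284, 0.0981], 0.75)]), ('carrier', [([0.557, -0.0483, 0.0925], 0.89)]), ('bare_carrier', [([0.4334, -0.4394, 0.0035], 0.75), ([0.5621, 0.0995, 0.0942], 0.71)]), ('capacitor', []), ('transformer', [([0.5828, -0.0445, 0.1073], 0.42)]), ('cap_place', [([0.5326, -0.0441, 0.1132], 0.95), ([0.4699, -0.5904, -0.0012], 0.33)]), ('trafo_place', [([0.5817, -0.0468, 0.1096], 0.75), ([0.5563, -0.0456, 0.0947], 0.34)])]
scene [274. 206.]
top [276. 212.]
```

View pics/c5.png

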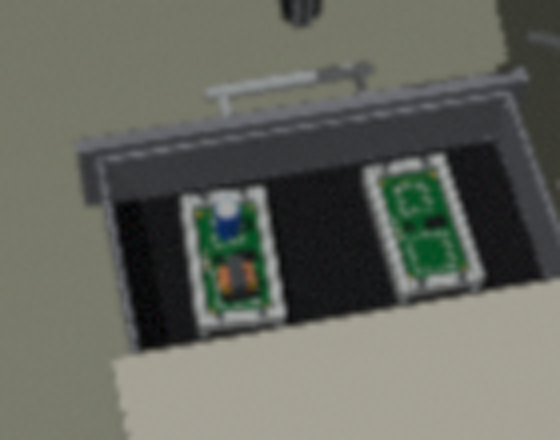

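View pics/d5.png

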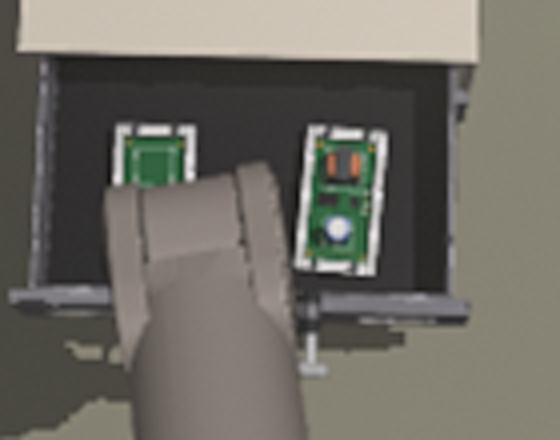

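The scene crop shows the loaded carrier (blue can, copper transformer) at about (235,255) and the bare one at (425,225). In the top crop the loaded carrier's corners are about (309,125), (387,131), (375,275) and (296,268), turned a few degrees. I'll fit the frame corners.

```bash
python3 - <<'E'
from h import *
for n,f,cs in(('top','t5.png',[(309,125),(387,131),(375,275),(296,268)]),('scene','s5.png',[(181,196),(268,186),(287,320),(200,333)])):
    u,v=map(int,proj(n,[.54,0,.11]))
    im=cv2.imread('pics/'+f).astype(int)
    P=np.array([onz(n,u-70+a/4,v-55+b/4,.116)[:2] for a,b in cs],np.float32)
    print(n,'hand',np.round(P,4).tolist(),P.mean(0),cv2.minAreaRect(P))
    m=((im.min(2)>120)&(im.max(2)-im.min(2)<40)).astype(np.uint8)
    k=np.zeros_like(m); q=np.array([(u-70+a/4,v-55+b/4) for a,b in cs]); q=q.mean(0)+(q-q.mean(0))*1.12
    cv2.fillConvexPoly(k,q.astype(np.int32),1); m&=k
    pts=np.array([onz(n,a,b,.116)[:2] for b,a in zip(*np.nonzero(m))],np.float32)
    print('  mask',len(pts),cv2.minAreaRect(pts),pts.mean(0))
E
```

```text
top hand [[0.6141999959945679, -0.021199999377131462], [0.6097000241279602, -0.0803999975323677], [0.49939998984336853, -0.07150000333786011], [0.5044999718666077, -0.012199999764561653]] [ 0.5569496 -0.0463166] ((0.5569722056388855, -0.04630035161972046), (0.0594867542386055, 0.11065837740898132), 85.35281372070312)
  mask 287 ((0.5581806898117065, -0.04470617696642876), (0.06164843216538429, 0.11037234216928482), 84.82478332519531) [ 0.5558376  -0.04503907]
scene hand [[0.5038999915122986, -0.06800000369548798], [0.5091999769210815, -0.003800000064074993], [0.6225000023841858, -0.01679999940097332], [0.6194000244140625, -0.07819999754428864]] [ 0.5637374  -0.04170476] ((0.5642746686935425, -0.04099411889910698), (0.06448785215616226, 0.11634702235460281), 84.95249938964844)
  mask 197 ((0.5602947473526001, -0.04374873265624046), (0.0590750090777874, 0.10910456627607346), 84.73920440673828) [ 0.55835277 -0.04321631]
```

Emit:
arm_command(
  plan=[
    {"tx": 0,"ty": 0,"tz": 0,"ax": 0,"ay": 0,"az": 4.0,"claw": 0.1},
    {"tx": -0.02,"ty": -0.013,"tz": 0,"ax": 0,"ay": 0,"az": 0,"claw": 0.1},
    {"tx": -0.02,"ty": -0.013,"tz": 0,"ax": 0,"ay": 0,"az": 0,"claw": 0.1},
    {"tx": -0.02,"ty": -0.013,"tz": 0,"ax": 0,"ay": 0,"az": 0,"claw": 0.1},
    {"tx": -0.02,"ty": -0.013,"tz": 0,"ax": 0,"ay": 0,"az": 0,"claw": 0.1},
    {"tx": -0.02,"ty": -0.013,"tz": 0,"ax": 0,"ay": 0,"az": 0,"claw": 0.1},
    {"tx": 0,"ty": 0,"tz": 0,"ax": 0,"ay": 0,"az": 0,"claw": 0.1},
    {"tx": 0,"ty": 0,"tz": 0,"ax": 0,"ay": 0,"az": 0,"claw": 0.1},
    {"tx": 0,"ty": 0,"tz": 0,"ax": 0,"ay": 0,"az": 0,"claw": 0.1},
    {"tx": 0,"ty": 0,"tz": 0,"ax": 0,"ay": 0,"az": 0,"claw": 0.1},
  ],
)

```text
clock: 16.88
tcp_pos: [0.5409, -0.0443, 0.3995]
orientation: [-0.14, -3.138, -0.001]
contact_force: [0.0, 1.3, 0.1]
grip_width: 0.0768
gripper_force: 0.0
```

```bash
python3 - <<'E'
from h import *
tgt([.557,-.046,.300],-.089)
E
```

```text
t 16.88 tcp [ 0.5409 -0.0443  0.3995] F [0.  1.3 0.1] M [-0.    0.02  0.02] w 0.0768 gf 0.0
turn [ 0.03 -0.04 -0.02] shift [-0.0162 -0.0003  0.0995]
```

Emit:
arm_command(
  plan=[
    {"tx": -0.008,"ty": 0,"tz": 0,"ax": 0,"ay": 0,"az": 0,"claw": 0.1},
    {"tx": -0.008,"ty": 0,"tz": 0,"ax": 0,"ay": 0,"az": 0,"claw": 0.1},
    {"tx": 0,"ty": 0,"tz": 0.02,"ax": 0,"ay": 0,"az": 0,"claw": 0.1},
    {"tx": 0,"ty": 0,"tz": 0.02,"ax": 0,"ay": 0,"az": 0,"claw": 0.1},
    {"tx": 0,"ty": 0,"tz": 0.02,"ax": 0,"ay": 0,"az": 0,"claw": 0.1},
    {"tx": 0,"ty": 0,"tz": 0.015,"ax": 0,"ay": 0,"az": 0,"claw": 0.1},
    {"tx": 0,"ty": 0,"tz": 0.01,"ax": 0,"ay": 0,"az": 0,"claw": 0.1},
    {"tx": 0,"ty": 0,"tz": 0,"ax": 0,"ay": 0,"az": 0,"claw": 0.1},
    {"tx": 0,"ty": 0,"tz": 0,"ax": 0,"ay": 0,"az": 0,"claw": 0.1},
    {"tx": 0,"ty": 0,"tz": 0,"ax": 0,"ay": 0,"az": 0,"claw": 0.1},
  ],
)

```text
clock: 17.72
tcp_pos: [0.5581, -0.0465, 0.3156]
orientation: [0.142, 3.137, 0.0]
contact_force: [0.0, -0.3, -0.7]
grip_width: 0.0767
gripper_force: 0.0
```

```bash
python3 - <<'E'
from h import *
tgt([.557,-.046,.270],-.089)
a=snap('scene','s6.png')
u,v=map(int,proj('scene',[.55,-.045,.13]))
cv2.imwrite('pics/c6.png',cv2.resize(a[v-45:v+45,u-60:u+60],(720,540),interpolation=2)[:,:,::-1])
print(find('carrier','scene'))
E
```

```text
t 17.72 tcp [ 0.5581 -0.0465  0.3156] F [ 0.  -0.3 -0.7] M [-0.03  0.05 -0.03] w 0.0767 gf 0.0
turn [ 0.01  0.09 -0.07] shift [0.0012 0.0004 0.0456]
[([0.556, -0.0419, 0.094], 0.74)]
```

View pics/c6.png

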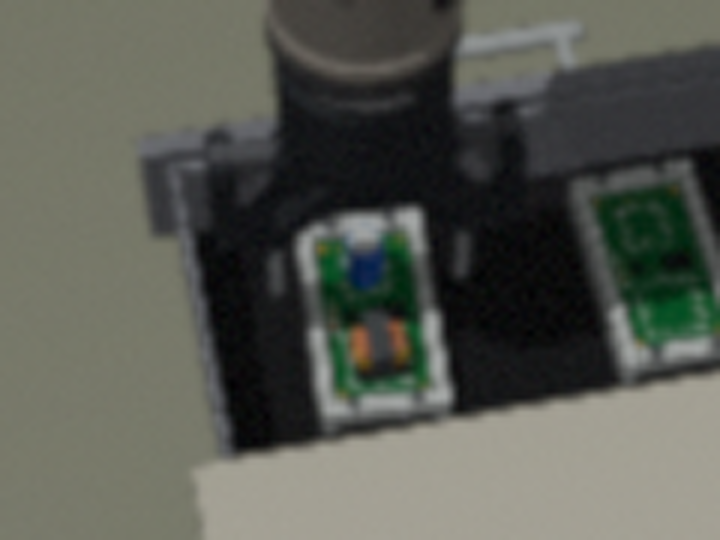

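The fingers at (275,265) and (462,250) straddle the carrier symmetrically, so I'll go down.

Emit:
arm_command(
  plan=[
    {"tx": 0,"ty": 0,"tz": 0.01,"ax": 0,"ay": 0,"az": 0,"claw": 0.1},
    {"tx": 0,"ty": 0,"tz": 0.01,"ax": 0,"ay": 0,"az": 0,"claw": 0.1},
    {"tx": 0,"ty": 0,"tz": 0.008,"ax": 0,"ay": 0,"az": 0,"claw": 0.1},
    {"tx": 0,"ty": 0,"tz": 0.005,"ax": 0,"ay": 0,"az": 0,"claw": 0.1},
    {"tx": 0,"ty": 0,"tz": 0.004,"ax": 0,"ay": 0,"az": 0,"claw": 0.1},
    {"tx": 0,"ty": 0,"tz": 0.003,"ax": 0,"ay": 0,"az": 0,"claw": 0.1},
    {"tx": 0,"ty": 0,"tz": 0.002,"ax": 0,"ay": 0,"az": 0,"claw": 0.1},
    {"tx": 0,"ty": 0,"tz": 0.002,"ax": 0,"ay": 0,"az": 0,"claw": 0.1},
    {"tx": 0,"ty": 0,"tz": 0,"ax": 0,"ay": 0,"az": 0,"claw": 0.1},
    {"tx": 0,"ty": 0,"tz": 0,"ax": 0,"ay": 0,"az": 0,"claw": 0.1},
  ],
)

```text
clock: 18.65
tcp_pos: [0.5575, -0.0465, 0.2708]
orientation: [0.142, 3.138, 0.0]
contact_force: [-0.8, 0.5, -0.4]
grip_width: 0.0772
gripper_force: 0.0
```

Emit:
arm_command(
  plan=[
    {"tx": 0,"ty": 0,"tz": 0,"ax": 0,"ay": 0,"az": 0,"claw": 0.14},
    {"tx": 0,"ty": 0,"tz": 0,"ax": 0,"ay": 0,"az": 0,"claw": 0.17},
    {"tx": 0,"ty": 0,"tz": 0,"ax": 0,"ay": 0,"az": 0,"claw": 0.2},
    {"tx": 0,"ty": 0,"tz": 0,"ax": 0,"ay": 0,"az": 0,"claw": 0.22},
    {"tx": 0,"ty": 0,"tz": 0,"ax": 0,"ay": 0,"az": 0,"claw": 0.235},
    {"tx": 0,"ty": 0,"tz": 0,"ax": 0,"ay": 0,"az": 0,"claw": 0.25},
    {"tx": 0,"ty": 0,"tz": 0,"ax": 0,"ay": 0,"az": 0,"claw": 0.26},
    {"tx": 0,"ty": 0,"tz": 0,"ax": 0,"ay": 0,"az": 0,"claw": 0.27},
    {"tx": 0,"ty": 0,"tz": 0,"ax": 0,"ay": 0,"az": 0,"claw": 0.28},
    {"tx": 0,"ty": 0,"tz": 0,"ax": 0,"ay": 0,"az": 0,"claw": 0.29},
  ],
  squeeze=35,
)

```text
clock: 19.48
tcp_pos: [0.5576, -0.0462, 0.2708]
orientation: [0.141, 3.138, 0.001]
contact_force: [0.4, 2.2, 0.3]
grip_width: 0.0608
gripper_force: 0.8
```

Emit:
arm_command(
  plan=[
    {"tx": 0,"ty": 0,"tz": 0,"ax": 0,"ay": 0,"az": 0,"claw": 0.295},
    {"tx": 0,"ty": 0,"tz": 0,"ax": 0,"ay": 0,"az": 0,"claw": 0.3},
    {"tx": 0,"ty": 0,"tz": 0,"ax": 0,"ay": 0,"az": 0,"claw": 0.305},
    {"tx": 0,"ty": 0,"tz": 0,"ax": 0,"ay": 0,"az": 0,"claw": 0.31},
    {"tx": 0,"ty": 0,"tz": 0,"ax": 0,"ay": 0,"az": 0,"claw": 0.32},
    {"tx": 0,"ty": 0,"tz": 0,"ax": 0,"ay": 0,"az": 0,"claw": 0.34},
    {"tx": 0,"ty": 0,"tz": 0,"ax": 0,"ay": 0,"az": 0,"claw": 0.36},
    {"tx": 0,"ty": 0,"tz": 0,"ax": 0,"ay": 0,"az": 0,"claw": 0.4},
    {"tx": 0,"ty": 0,"tz": 0,"ax": 0,"ay": 0,"az": 0,"claw": 0.4},
    {"tx": 0,"ty": 0,"tz": 0,"ax": 0,"ay": 0,"az": 0,"claw": 0.4},
  ],
)

```text
clock: 20.32
tcp_pos: [0.5576, -0.0463, 0.271]
orientation: [0.142, 3.138, 0.001]
contact_force: [-0.8, 2.4, 5.6]
grip_width: 0.059
gripper_force: 36.8
```

```bash
python3 - <<'E'
from h import *
tgt([.557,-.046,.445],-.089)
E
```

```text
t 20.32 tcp [ 0.5576 -0.0463  0.271 ] F [-0.8  2.4  5.6] M [0.54 0.16 0.03] w 0.059 gf 36.8
turn [ 0.02  0.03 -0.07] shift [ 0.0007  0.0003 -0.174 ]
```

Emit:
arm_command(
  plan=[
    {"tx": 0,"ty": 0,"tz": -0.0005,"ax": 0,"ay": 0,"az": 0,"claw": 0.4},
    {"tx": 0,"ty": 0,"tz": -0.0005,"ax": 0,"ay": 0,"az": 0,"claw": 0.4},
    {"tx": 0,"ty": 0,"tz": -0.0005,"ax": 0,"ay": 0,"az": 0,"claw": 0.4},
    {"tx": 0,"ty": 0,"tz": -0.0005,"ax": 0,"ay": 0,"az": 0,"claw": 0.4},
    {"tx": 0,"ty": 0,"tz": -0.0005,"ax": 0,"ay": 0,"az": 0,"claw": 0.4},
    {"tx": 0,"ty": 0,"tz": -0.001,"ax": 0,"ay": 0,"az": 0,"claw": 0.4},
    {"tx": 0,"ty": 0,"tz": -0.001,"ax": 0,"ay": 0,"az": 0,"claw": 0.4},
    {"tx": 0,"ty": 0,"tz": -0.001,"ax": 0,"ay": 0,"az": 0,"claw": 0.4},
    {"tx": 0,"ty": 0,"tz": -0.0005,"ax": 0,"ay": 0,"az": 0,"claw": 0.4},
    {"tx": 0,"ty": 0,"tz": 0,"ax": 0,"ay": 0,"az": 0,"claw": 0.4},
  ],
)

```text
clock: 21.15
tcp_pos: [0.5575, -0.0465, 0.2769]
orientation: [0.142, 3.138, 0.0]
contact_force: [0.2, 0.2, -3.1]
grip_width: 0.0592
gripper_force: 38.0
```

```bash
python3 - <<'E'
from h import *
tgt([.557,-.046,.445],-.089)
a=snap('scene','s7.png')
u,v=map(int,proj('scene',[.55,-.045,.13]))
cv2.imwrite('pics/c7.png',cv2.resize(a[v-45:v+45,u-60:u+60],(720,540),interpolation=2)[:,:,::-1])
print(find('carrier','scene'))
E
```

```text
t 21.15 tcp [ 0.5575 -0.0465  0.2769] F [ 0.2  0.2 -3.1] M [-0.03  0.03  0.01] w 0.0592 gf 38.0
turn [ 0.    0.02 -0.07] shift [ 0.0006  0.0004 -0.1681]
[([0.5573, -0.0446, 0.1006], 0.86)]
```

View pics/c7.png

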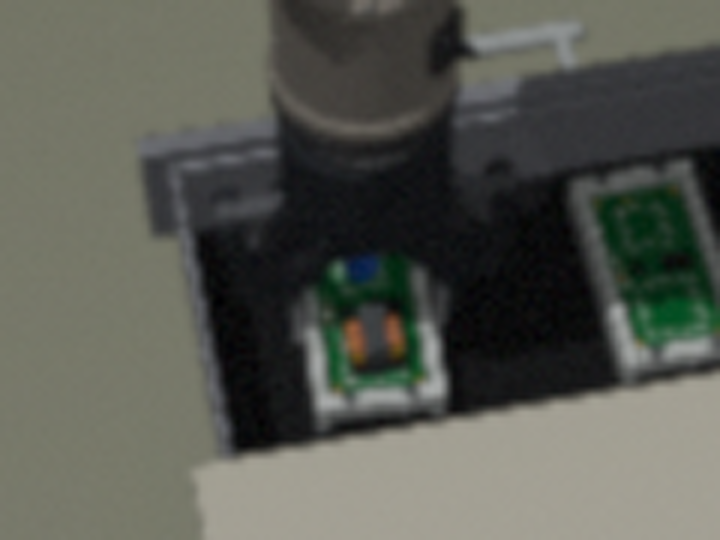

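The carrier is held level with the blue can at (363,268) and the transformer at (372,335) still upright. I'll continue the lift.

Emit:
arm_command(
  plan=[
    {"tx": 0,"ty": 0,"tz": -0.001,"ax": 0,"ay": 0,"az": 0,"claw": 0.4},
    {"tx": 0,"ty": 0,"tz": -0.002,"ax": 0,"ay": 0,"az": 0,"claw": 0.4},
    {"tx": 0,"ty": 0,"tz": -0.003,"ax": 0,"ay": 0,"az": 0,"claw": 0.4},
    {"tx": 0,"ty": 0,"tz": -0.004,"ax": 0,"ay": 0,"az": 0,"claw": 0.4},
    {"tx": 0,"ty": 0,"tz": -0.005,"ax": 0,"ay": 0,"az": 0,"claw": 0.4},
    {"tx": 0,"ty": 0,"tz": -0.005,"ax": 0,"ay": 0,"az": 0,"claw": 0.4},
    {"tx": 0,"ty": 0,"tz": -0.005,"ax": 0,"ay": 0,"az": 0,"claw": 0.4},
    {"tx": 0,"ty": 0,"tz": -0.005,"ax": 0,"ay": 0,"az": 0,"claw": 0.4},
    {"tx": 0,"ty": 0,"tz": -0.005,"ax": 0,"ay": 0,"az": 0,"claw": 0.4},
    {"tx": 0,"ty": 0,"tz": -0.005,"ax": 0,"ay": 0,"az": 0,"claw": 0.4},
  ],
)

```text
clock: 22.08
tcp_pos: [0.5574, -0.0465, 0.3173]
orientation: [0.142, 3.138, 0.0]
contact_force: [-0.1, 0.5, -2.2]
grip_width: 0.0589
gripper_force: 38.0
```

Emit:
arm_command(
  plan=[
    {"tx": 0,"ty": 0,"tz": -0.005,"ax": 0,"ay": 0,"az": 0,"claw": 0.4},
    {"tx": 0,"ty": 0,"tz": -0.005,"ax": 0,"ay": 0,"az": 0,"claw": 0.4},
    {"tx": 0,"ty": 0,"tz": -0.005,"ax": 0,"ay": 0,"az": 0,"claw": 0.4},
    {"tx": 0,"ty": 0,"tz": -0.005,"ax": 0,"ay": 0,"az": 0,"claw": 0.4},
    {"tx": 0,"ty": 0,"tz": -0.005,"ax": 0,"ay": 0,"az": 0,"claw": 0.4},
    {"tx": 0,"ty": 0,"tz": -0.005,"ax": 0,"ay": 0,"az": 0,"claw": 0.4},
    {"tx": 0,"ty": 0,"tz": -0.005,"ax": 0,"ay": 0,"az": 0,"claw": 0.4},
    {"tx": 0,"ty": 0,"tz": -0.005,"ax": 0,"ay": 0,"az": 0,"claw": 0.4},
    {"tx": 0,"ty": 0,"tz": -0.005,"ax": 0,"ay": 0,"az": 0,"claw": 0.4},
    {"tx": 0,"ty": 0,"tz": -0.005,"ax": 0,"ay": 0,"az": 0,"claw": 0.4},
  ],
)

```text
clock: 22.92
tcp_pos: [0.5574, -0.0465, 0.3672]
orientation: [0.142, 3.138, 0.0]
contact_force: [0.5, -0.2, -1.9]
grip_width: 0.0592
gripper_force: 38.0
```

Emit:
arm_command(
  plan=[
    {"tx": 0,"ty": 0,"tz": -0.005,"ax": 0,"ay": 0,"az": 0,"claw": 0.4},
    {"tx": 0,"ty": 0,"tz": -0.005,"ax": 0,"ay": 0,"az": 0,"claw": 0.4},
    {"tx": 0,"ty": 0,"tz": -0.005,"ax": 0,"ay": 0,"az": 0,"claw": 0.4},
    {"tx": 0,"ty": 0,"tz": -0.005,"ax": 0,"ay": 0,"az": 0,"claw": 0.4},
    {"tx": 0,"ty": 0,"tz": -0.005,"ax": 0,"ay": 0,"az": 0,"claw": 0.4},
    {"tx": 0,"ty": 0,"tz": -0.005,"ax": 0,"ay": 0,"az": 0,"claw": 0.4},
    {"tx": 0,"ty": 0,"tz": -0.005,"ax": 0,"ay": 0,"az": 0,"claw": 0.4},
    {"tx": 0,"ty": 0,"tz": -0.005,"ax": 0,"ay": 0,"az": 0,"claw": 0.4},
    {"tx": 0,"ty": 0,"tz": -0.005,"ax": 0,"ay": 0,"az": 0,"claw": 0.4},
    {"tx": 0,"ty": 0,"tz": -0.005,"ax": 0,"ay": 0,"az": 0,"claw": 0.4},
  ],
)

```text
clock: 23.75
tcp_pos: [0.5574, -0.0465, 0.4172]
orientation: [-0.142, -3.138, -0.0]
contact_force: [0.2, -0.7, -1.8]
grip_width: 0.0592
gripper_force: 38.0
```

Emit:
arm_command(
  plan=[
    {"tx": 0,"ty": 0,"tz": -0.005,"ax": 0,"ay": 0,"az": 0,"claw": 0.4},
    {"tx": 0,"ty": 0,"tz": -0.005,"ax": 0,"ay": 0,"az": 0,"claw": 0.4},
    {"tx": 0,"ty": 0,"tz": -0.005,"ax": 0,"ay": 0,"az": 0,"claw": 0.4},
    {"tx": 0,"ty": 0,"tz": -0.004,"ax": 0,"ay": 0,"az": 0,"claw": 0.4},
    {"tx": 0,"ty": 0,"tz": -0.003,"ax": 0,"ay": 0,"az": 0,"claw": 0.4},
    {"tx": 0,"ty": 0,"tz": -0.003,"ax": 0,"ay": 0,"az": 0,"claw": 0.4},
    {"tx": 0,"ty": 0,"tz": -0.002,"ax": 0,"ay": 0,"az": 0,"claw": 0.4},
    {"tx": 0,"ty": 0,"tz": -0.001,"ax": 0,"ay": 0,"az": 0,"claw": 0.4},
    {"tx": 0,"ty": 0,"tz": 0,"ax": 0,"ay": 0,"az": 0,"claw": 0.4},
    {"tx": 0,"ty": 0,"tz": 0,"ax": 0,"ay": 0,"az": 0,"claw": 0.4},
  ],
)

```text
clock: 24.58
tcp_pos: [0.5574, -0.0464, 0.4445]
orientation: [-0.142, -3.138, -0.0]
contact_force: [-0.3, -0.2, -1.7]
grip_width: 0.0589
gripper_force: 38.0
```

```bash
python3 - <<'E'
from h import *
tgt([.557,-.046,.445],-.089)
a=snap('scene','s8.png'); r.grab_frame('top')
u,v=map(int,proj('scene',[.55,-.03,.22]))
cv2.imwrite('pics/c8.png',cv2.resize(a[v-75:v+75,u-100:u+100],(800,600),interpolation=2)[:,:,::-1])
for n in('scene','top'): print([find(t,n) for t in('carrier','bare_carrier','drawer_handle','drawer_floor')])
E
```

```text
t 24.58 tcp [ 0.5574 -0.0464  0.4445] F [-0.3 -0.2 -1.7] M [-0.06  0.03  0.03] w 0.0589 gf 38.0
turn [-0.   -0.02 -0.08] shift [ 0.0004  0.0004 -0.0005]
[[([0.5529, -0.0467, 0.2665], 0.57), ([0.608, -0.4707, -0.0035], 0.39)], [([0.5608, 0.0987, 0.0931], 0.82)], [([0.424, 0.0272, 0.1304], 0.57), ([0.6069, -0.4684, -0.005], 0.28)], [([0.5537, 0.0309, 0.0946], 0.69), ([0.5587, 0.0974, 0.0941], 0.45), ([0.5323, -0.044, 0.2811], 0.43)]]
[[], [([0.5625, 0.099, 0.0915], 0.9), ([0.3942, 0.4988, 0.0009], 0.23), ([0.6394, 0.0275, -0.0025], 0.18)], [([0.4274, 0.027, 0.1356], 0.86), ([0.5225, 0.4275, 0.0001], 0.24)], [([0.5543, 0.0263, 0.0938], 0.6)]]
```

View pics/c8.png

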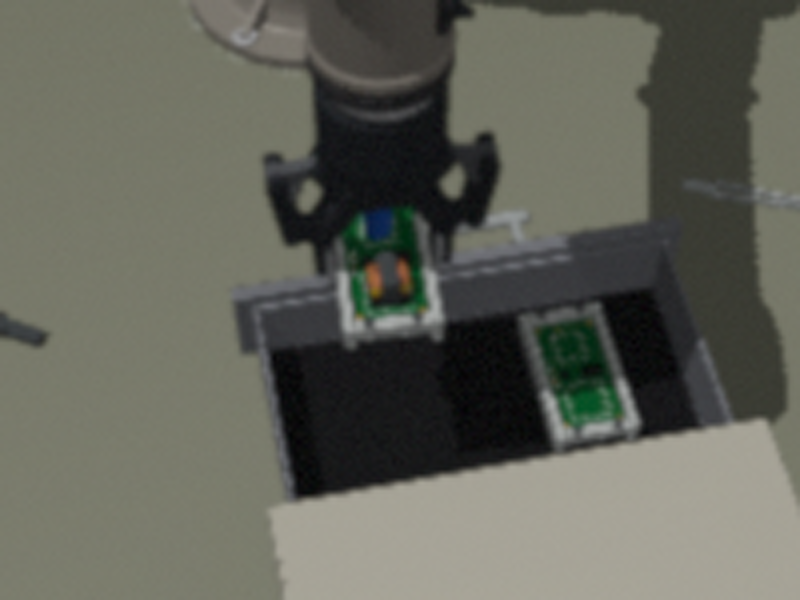

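The carrier is held level at (390,280) with both parts standing, its underside at z of about 0.27. The bare board is still in the drawer at (580,375), and the drawer is at its stop. I'm handing in.

```bash
python3 -c "
from bench import r
print(r.hand_in())"
```

```text
the job is handed in; nothing more can be done
None
```

I handed the job in with the loaded carrier held level over the open drawer, both parts still standing, its underside about 10 cm above the cabinet top. The drawer is at its stop and the bare board is still in it. The arm touched nothing else; I did not check the lower drawer or bench items separately at the end.

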